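Clamp the embroidery hoop in its table stand to the set force

ROBOT

A 7-joint arm with a two-finger parallel gripper is mounted at the origin on a cart in front of the work surface, level with it; the furniture and walls round the work are solid. World frame = base frame: x ahead of the robot, y to its left, z up, the work surface at z = 0. Lengths are in mm, angles in rad, forces in N, time in s.
With the tool pointing down it reaches from about 425 to 875 mm from the base axis. Payload 8.4 kg.
Tool frame: the origin (TCP) lies on the mounting face of the last link; the fingertips stand 173 mm ahead of it and the grasp point (between the pads) lies 155 mm ahead of it; z points along the fingers, y is the direction in which the jaws open and shut (so a half turn about z gives the same grasp; the last joint's range is limited). The gripper opens to 85 mm and grips with 20 to 120 N. Pads are 22 mm wide; open, the fingers measure 114 mm over their backs; the gripper's body (76 mm by 85 mm) begins 54 mm behind the grasp point. The pads swing forward as they close: fully open they stand 13 mm farther back than shut.
Start: joints at [-1.392, 0.333, 0.04, 1.465, -0.013, 1.343, -0.059], TCP at [178.261, 625.057, 404.708] pointing down, gripper open.
Joint ranges: [-2.58, 2.58], [-0.38, 2.09], [-1.3, 1.39], [0.25, 2.4], [-1.5, 4.64], [0.08, 2.09], [-2.65, 2.65]. Speed limits (rad/s): [2.22, 2.22, 2.79, 2.79, 3.14, 3.14, 3.14].

INTERFACE

Orientations are given as a 3x3 rotation matrix whose columns are the frame's x, y, z axes.
In Python, from plant import telemetry, capture, calibration, hand_in gives the robot as it stands. The module is installed in compiled form; this text tells all that it offers.
- The arm moves only by the tool servo_tool, never from a script. Its argument "rows" is a list that holds one entry, the list of rows, each a list of 6 numbers: the shift along the tool's x, y, z in m, then the turn, a rotation vector about the tool's x, y, z in degrees. In form: [[[x, y, z, wx, wy, wz], ...]]. A call has 1 to 5 rows; each row is the pose to reach, as a shift and turn from the pose measured when the call began, along the tool's axes at that moment; what a row does not reach only later rows make up. A row lasts 1/8 s, in which the tool goes at most 62.5 mm and 10.7 degrees, less where a joint would pass 70% of its speed; a pose out of reach is approached as far as the arm can. A call with a gripper value outside its range is refused whole. "fingers" is the opening, from 0 (shut) to 1 (fully open), set as the call begins (left out, the last holds). The fingers move at their own pace and stop on an object; the grip force is fixed at half the most. Time passes only in rows, so rows that repeat a pose let the fingers close. It gives the time, the measured TCP pose, the force and the opening at its end, in the units of the state.
- telemetry.get_obs(): the state, without advancing time (a new reading comes with each control period).
- capture(name): name is "side" or "top"; returns the picture (400x640x3 uint8, blue, green, red); there is no depth.
- calibration(name): a dict with "intrinsics" (3x3 intrinsics, pixels), "cam_to_world" (4x4, takes a point from camera to world coordinates). Camera axes: x right, y down, z forward; pixel columns grow to the right and rows downward; lengths in mm; the calibration is good to about 2 mm. A picture is of the moment at which its call begins. calibration takes no time and is no camera call.
- hand_in(): hands the job in, once; it reports no verdict.
The state is a dict: "time": time; "joints": joint angles; "joint_velocities": joint speeds; "tau": joint torques, N m; "ee_pos": TCP position; "ee_rot": TCP orientation; "ft_force": force on the tool from outside, world axes, zero at the start; "moment": the same for the moment, N m; "gripper_width": finger opening in mm.
Only numpy, scipy, OpenCV 4.12 (cv2) and the standard library are available. Lean on these libraries where they do the work, as an engineer would, in place of code of your own. Each camera call takes 0.05 s, during which the arm holds its last target. There are 200 camera calls.

TASK

Mount the empty embroidery hoop in the table stand so it is ready to be dressed with linen: lay it on the stand's curved rest with its rim pushed fully home against both stop pins under the clamp pad, its brass tension screw clear of the clamp, and let go of it. Then tighten the clamp with the star knob (clockwise from above) until the indicator tab pops out of the housing, and stop right there: much more would crush the wooden rim. Let the knob sink with its screw without lifting it or leaning on it, and leave the other things where they are.

Things in the scene. Friction and masses are not known exactly. Their poses are not given: they have to be found in the camera images.
- stand: Table-top embroidery stand, fixed: wooden base board (x -78 to 127 mm, y +-65 mm, 18 mm high) with a dark iron C-clamp. Origin on the table, on the axis of the clamp's vertical screw; x points level from the screw to where the hoop's centre belongs, z up. Column behind the screw: x -58 to -42 mm, up to z = 137 mm. Spring housing: 36 mm square about the screw, z = 107 to 140 mm.
- rest: Lower jaw with hoop rest, fixed, origin and axes as stand. Cross bar under the pad (x -11 to 15 mm, y +-43 mm); from it two 8 mm rods curve on under the sides of the rim as far as x = 96 mm; the rim's far side stays free. All tops level at z = 70 mm. Two stop pins, 8 mm thick, 12 mm tall, at x = -3, y = +-33 mm; the rim's outside fits against both.
- hoop: Empty wooden embroidery hoop, loose, lying flat, about 70 g (varies): ring of 150 mm outer, 124 mm inner diameter (rim 13 mm wide), 14 mm tall. Origin at the ring's centre on its underside, z up. A brass tension screw, 40 mm long, sticks out 14 mm beyond the rim at the ring's own +x, starting on the robot's side; it must not come to the pins or pad. Grip across the rim elsewhere.
- seat (a point): Where the hoop's origin lies when the hoop is fully home: 68.5 mm from the screw axis along the stand's x, 70 mm above the table; axes as the stand's. The pad is then over the middle of the rim.
- pad (a point): Fixed point on the screw axis, 84 mm above the table, at the top of a seated rim; axes as the stand's. Above it is the clamp pad, a disc 22 mm across that moves down and does not turn. At the start its underside is 2.5 to 7.6 mm above this point; how much varies and is not reported.
- knob (a point): Fixed point on the screw axis, 166 mm above the table; axes as the stand's. Round it is the black star knob, 40 mm across, 24 mm tall, its middle within 4 mm of this height at the start. Clockwise from above tightens, 14 mm a turn, 0.10 to 0.17 N m; it stays where left. The knob sinks as it turns until the pad bears, 4 mm below this point, then keeps its height: holding it up or pressing it down loads the spring.
- tab (a joint): Indicator tab, a brass flap 16 mm wide, 17 mm long, hinged at its top (z = 131 mm) in the housing's face on the stand's +y side (towards the robot). 0 rad: in, hanging flush. Once the pad bears, the screw works against a spring (6 N at first, +10 N a mm); after 2 mm (25 N, 0.9 rad of turn) the tab snaps out and up to 1.2 rad and stays. Some 0.8 rad more is too tight; leaning on the knob adds force.
- spool_cream: Cream spool of thread, 36 mm across, 60 mm tall, standing behind the stand; origin at its underside. Not to be disturbed.
- thread_cone: Large blue-grey thread cone, 67 mm across, 115 mm tall, at the back; origin at its underside. Not to be disturbed.
- cone_white: White thread cone, 58 mm across, 100 mm tall, at the back; origin at its underside. Not to be disturbed.
- mister: Water spray bottle, 52 x 62 mm, 154 mm tall, at the back; origin at its underside. Not to be disturbed.
- clapper: Beech pressing block, 56 x 236 x 43 mm, at the left; origin at its underside. Not to be disturbed.
- seam_ripper: Seam ripper, 11 x 120 x 8 mm, between stand and hoop; origin at its underside. Not to be disturbed.
- chalk: White triangle of tailor's chalk, 40 x 43 x 8 mm, at the back; origin at its underside. Not to be disturbed.
- spool_2: Navy spool, 50 x 53 mm, 46 mm tall, near the front edge at the right; origin at its underside. Not to be disturbed.

How it is judged:
By the outcome, as a careful person would: the job done as asked, in the order asked, and still so for the second after the job is handed in, with the robot touching nothing.
It also fails if it takes over 72 s, if anything falls off the work surface, if the arm or the gripper's body presses on something with over 40 N, if the wrist force passes 120 N, or if a joint passes its speed limit or range.

## Working session

There is one attempt and no reset: what is moved stays moved. The work goes in short steps, Python scripts to look and compute and a tool call to move; the robot and the scene stay as the last step left them, time stands still between calls to the robot, and variables do not carry over. Pictures are saved under pics/ and viewed, on a budget of 10 in all, crops included, one or two more only if the job needs it, and the job is handed in when it is done.

Besides the shell and the picture viewer there is one more tool, called by a JSON object that holds its "api" and its "payload", one argument or row to a line. servo_tool: Moves the arm, as the interface text tells. Its arguments: {"type":"object","properties":{"rows":{"type":"array"},"fingers":{"type":"number"}},"required":["rows"]}

```bash
mkdir -p pics; cat > h.py <<'E'
import numpy as np, cv2
from plant import telemetry, capture, calibration, hand_in
def ray(cam,u,v):
    c=calibration(cam);K=np.array(c["intrinsics"]);T=np.array(c["cam_to_world"])
    d=T[:3,:3]@np.linalg.inv(K)@np.array([u,v,1.]);return T[:3,3],d
def onz(cam,u,v,z):
    o,d=ray(cam,u,v);return o+d*(z-o[2])/d[2]
def proj(cam,p):
    c=calibration(cam);K=np.array(c["intrinsics"]);T=np.linalg.inv(np.array(c["cam_to_world"]))
    q=K@(T[:3,:3]@np.array(p,float)+T[:3,3]);return q[:2]/q[2]
E
python3 - <<'E'
from h import *
np.set_printoptions(precision=2,suppress=True)
for n in("side","top"):
    cv2.imwrite(f"pics/{n}0.png",capture(n)); c=calibration(n);print(n,np.array(c["intrinsics"]),np.array(c["cam_to_world"]))
print(telemetry.get_obs())
E
```

```text
side [[366.62   0.   319.  ]
 [  0.   366.62 201.1 ]
 [  0.     0.     1.  ]] [[  -0.96    0.24   -0.17  787.15]
 [   0.29    0.76   -0.58  881.76]
 [  -0.01   -0.61   -0.79 1092.86]
 [   0.      0.      0.      1.  ]]
top [[461.58   0.   320.09]
 [  0.   461.58 204.88]
 [  0.     0.     1.  ]] [[  -0.02   -0.98    0.2   306.68]
 [  -1.      0.02    0.    184.31]
 [  -0.01   -0.2    -0.98 1426.97]
 [   0.      0.      0.      1.  ]]
{'time': 0.1, 'joints': array([-1.39,  0.33,  0.04,  1.47, -0.01,  1.34, -0.06]), 'joint_velocities': array([ 0., -0.,  0., -0.,  0.,  0., -0.]), 'tau': array([  0.  , -66.  ,   1.37, -40.65,   0.02,   0.01,  -0.  ]), 'ee_pos': array([178.22, 624.93, 403.92]), 'ee_rot': array([[-0.96,  0.27, -0.  ],
       [ 0.27,  0.96, -0.  ],
       [-0.  , -0.  , -1.  ]]), 'ft_force': array([ 0.19,  0.96, -0.82]), 'moment': array([ 0.  , -0.02,  0.03]), 'gripper_width': 85.53775704240898}
```

View pics/top0.png

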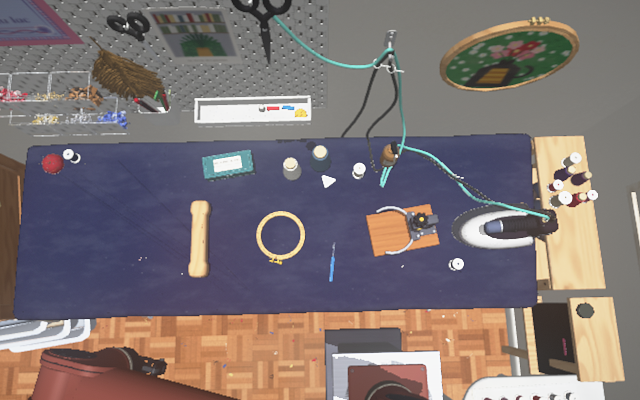

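View pics/side0.png

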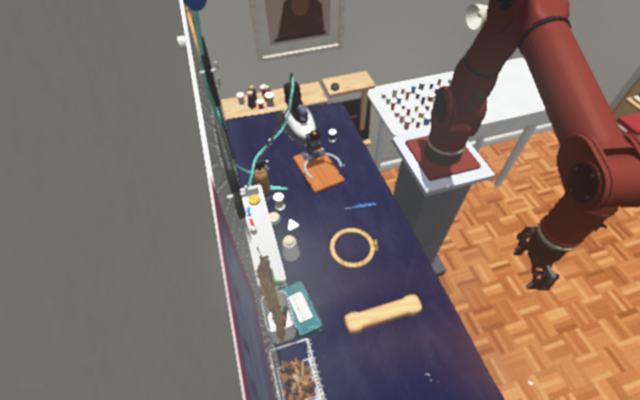

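Top view: hoop at (281,236) with its brass screw at (275,260). The stand's board is at (403,230) and its knob at about (422,221), so the stand's x points image-left (world +y). The side view agrees.

```bash
python3 - <<'E'
from h import *
np.set_printoptions(precision=1,suppress=True)
im=capture("top")
hsv=cv2.cvtColor(im,cv2.COLOR_BGR2HSV)
m=cv2.inRange(hsv,(5,60,90),(35,255,255))
def roi(x0,y0,x1,y1):
    r=np.zeros_like(m);r[y0:y1,x0:x1]=m[y0:y1,x0:x1];return r
h=roi(245,200,318,272)
c=max(cv2.findContours(h,cv2.RETR_EXTERNAL,cv2.CHAIN_APPROX_NONE)[0],key=cv2.contourArea)[:,0]
P=np.array([onz("top",u,v,10)[:2] for u,v in c])
from scipy.optimize import least_squares
f=least_squares(lambda q:np.hypot(*(P-q[:2]).T)-q[2],[P[:,0].mean(),P[:,1].mean(),75],loss="soft_l1",f_scale=2)
print("hoop",f.x); r=np.hypot(*(P-f.x[:2]).T); far=P[r>f.x[2]+6]-f.x[:2]; print("screw dir",far.mean(0) if len(far) else None,len(far),r.max())
b=roi(355,195,450,260)
b=cv2.inRange(hsv,(3,110,70),(20,255,255))&cv2.rectangle(np.zeros_like(m),(355,195),(450,262),255,-1)
c=np.vstack(cv2.findContours(b,cv2.RETR_EXTERNAL,cv2.CHAIN_APPROX_NONE)[0])[:,0]
P=np.array([onz("top",u,v,18)[:2] for u,v in c]).astype(np.float32)
R=cv2.minAreaRect(P);print("board",R,cv2.boxPoints(R))
for n,(x0,y0,x1,y1),im2 in(("top",(355,190,455,265),im),("side",(285,110,360,200),capture("side"))):
    cv2.imwrite(f"pics/{n}c.png",cv2.resize(im2[y0:y1,x0:x1],None,fx=6,fy=6,interpolation=cv2.INTER_CUBIC))
a=cv2.imread("pics/topc.png");s=cv2.imread("pics/sidec.png");s=cv2.resize(s,(300,360));a=cv2.resize(a,(480,360));cv2.imwrite("pics/both.png",np.hstack([a,s]))
E
```

```text
hoop [504.8 311.2  75. ]
screw dir [-82.5  16.7] 18 89.20669358324729
board ((512.0613403320312, -65.0086898803711), (129.91102600097656, 205.0589599609375), 9.343167304992676) [[ 431.3   25.6]
 [ 464.6 -176.7]
 [ 592.8 -155.6]
 [ 559.5   46.7]]
```

View pics/both.png

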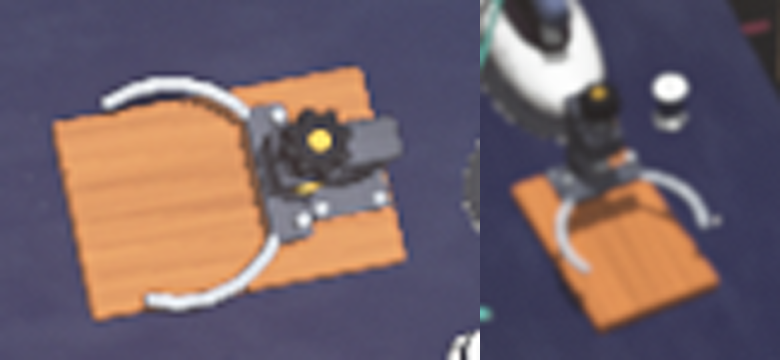

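```bash
cat >> h.py <<'E'
from scipy.spatial.transform import Rotation as Ro
def to(pos,az):
    "row (m, deg) to reach TCP pos with tool down and tool y at azimuth az (deg, mod 180)"
    s=telemetry.get_obs();R=np.array(s["ee_rot"]);out=[]
    for a in(az,az+180):
        y=np.array([np.cos(np.radians(a)),np.sin(np.radians(a)),0]);z=np.array([0,0,-1.])
        G=np.column_stack([np.cross(y,z),y,z]);w=Ro.from_matrix(R.T@G).as_rotvec(degrees=True);out.append(w)
    w=min(out,key=np.linalg.norm)
    d=R.T@(np.array(pos)-s["ee_pos"])/1000
    print("row",np.round(np.r_[d,w],4).tolist());print("now t",round(s["time"],2),"ee",np.round(s["ee_pos"],1),"q",np.round(s["joints"],2),"F",np.round(s["ft_force"],1),"w",round(s["gripper_width"],1))
SX=np.array([-.1623,.9867,0]);SCREW=np.array([516.0,-89.2,0]);AZ=99.34
E
python3 -c "
from h import *
to((493.7,378.8,300),AZ)
for z in(174,178,182):print(proj('top',SCREW+[0,0,z]))"
```

```text
row [-0.3709, -0.1501, 0.1043, -0.0589, -0.0101, -25.2565]
now t 0.2 ee [178.2 625.  404.2] q [-1.39  0.33  0.04  1.47 -0.01  1.34 -0.06] F [ 0.5 -0.9  0.7] w 85.6
[420.28386711 219.32764817]
[420.58597229 219.07966999]
[420.88995441 218.83015115]
```

{"api": "servo_tool", "payload": {
  "rows": [
    [[-0.371, -0.15, 0.104, 0, 0, -25.3], [-0.371, -0.15, 0.104, 0, 0, -25.3], [-0.371, -0.15, 0.104, 0, 0, -25.3], [-0.371, -0.15, 0.104, 0, 0, -25.3], [-0.371, -0.15, 0.104, 0, 0, -25.3]]
  ],
  "fingers": 0.5
}}

```text
time: 0.82
ee_pos: [417.1, 438.3, 325.7]
ee_rot: [[-0.987, -0.163, -0.0], [-0.163, 0.987, -0.001], [0.0, -0.001, -1.0]]
ft_force: [0.8, -0.1, 0.5]
gripper_width: 42.3
```

```bash
python3 -c "
from h import *
to((493.7,378.8,230),AZ)"
```

```text
row [-0.0659, -0.0712, 0.0958, -0.0412, -0.0123, 0.0495]
now t 0.82 ee [417.1 438.3 325.7] q [-0.99  0.3   0.12  1.68 -0.04  1.17  0.88] F [ 0.8 -0.1  0.5] w 42.3
```

{"api": "servo_tool", "payload": {
  "rows": [
    [[-0.066, -0.071, 0.096, 0, 0, 0], [-0.066, -0.071, 0.096, 0, 0, 0], [-0.066, -0.071, 0.096, 0, 0, 0], [-0.066, -0.071, 0.096, 0, 0, 0]]
  ]
}}

```text
time: 1.32
ee_pos: [493.9, 378.7, 229.2]
ee_rot: [[-0.987, -0.162, -0.001], [-0.162, 0.987, -0.002], [0.001, -0.001, -1.0]]
ft_force: [-0.7, 0.7, -0.2]
gripper_width: 42.9
```

```bash
python3 -c "
from h import *
for n in('top','side'):
    im=capture(n);u,v=proj(n,(500,345,20)).astype(int);h=40
    cv2.imwrite('pics/g_%s.png'%n,cv2.resize(im[v-h:v+h,u-h:u+h],(400,400),interpolation=cv2.INTER_CUBIC))
cv2.imwrite('pics/g.png',np.hstack([cv2.imread('pics/g_top.png'),cv2.imread('pics/g_side.png')]))
to((493.7,378.8,176),AZ)"
```

```text
row [-0.0003, -0.0019, 0.0549, 0.0523, 0.0341, 0.1537]
now t 1.43 ee [493.1 380.6 230.9] q [-0.85  0.42  0.16  1.73 -0.08  1.    1.07] F [-0.3  0.4  0.1] w 42.8
```

View pics/g.png

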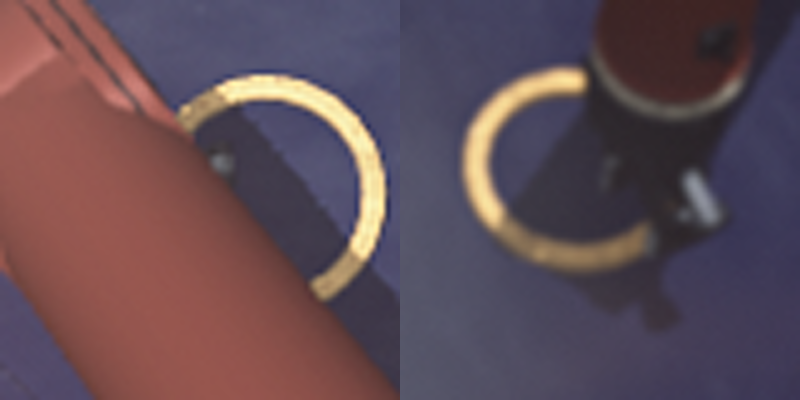

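The right-hand crop (side) shows the fingers above the hoop's left rim near (665,215). In the top crop the inner finger is inside the ring at (222,160). I'm going down now.

{"api": "servo_tool", "payload": {
  "rows": [
    [[0, -0.001, 0.035, 0, 0, 0], [0, -0.001, 0.05, 0, 0, 0], [0, -0.001, 0.0535, 0, 0, 0], [0, -0.001, 0.0535, 0, 0, 0]]
  ]
}}

```text
time: 1.92
ee_pos: [493.3, 380.2, 178.2]
ee_rot: [[-0.986, -0.165, 0.001], [-0.165, 0.986, 0.002], [-0.001, 0.002, -1.0]]
ft_force: [0.5, -0.2, 0.6]
gripper_width: 42.8
```

{"api": "servo_tool", "payload": {
  "rows": [
    [[0, 0, 0, 0, 0, 0], [0, 0, 0, 0, 0, 0], [0, 0, 0, 0, 0, 0], [0, 0, 0, 0, 0, 0]]
  ],
  "fingers": 0
}}

```text
time: 2.42
ee_pos: [493.7, 380.6, 179.5]
ee_rot: [[-0.986, -0.165, 0.002], [-0.165, 0.986, 0.003], [-0.003, 0.003, -1.0]]
ft_force: [-1.4, -0.4, 6.8]
gripper_width: 11.0
```

```bash
python3 -c "
from h import *
for i in range(4):to((493.7,378.8,175),AZ);capture('top')"
```

```text
row [0.0003, -0.0018, 0.0045, 0.1541, 0.1594, 0.1797]
now t 2.42 ee [493.7 380.6 179.5] q [-0.85  0.49  0.15  1.76 -0.09  0.9   1.08] F [-1.4 -0.4  6.8] w 11.0
row [0.0003, -0.0018, 0.0045, 0.1567, 0.1644, 0.1755]
now t 2.48 ee [493.7 380.6 179.5] q [-0.85  0.49  0.15  1.76 -0.09  0.9   1.08] F [-1.4 -1.3  6.3] w 10.6
row [0.0003, -0.0018, 0.0045, 0.1524, 0.1598, 0.1782]
now t 2.52 ee [493.7 380.6 179.5] q [-0.85  0.49  0.15  1.76 -0.09  0.9   1.08] F [-1.2  0.1  5.7] w 10.8
row [0.0003, -0.0017, 0.0044, 0.1514, 0.1589, 0.1775]
now t 2.58 ee [493.7 380.6 179.4] q [-0.85  0.49  0.15  1.76 -0.09  0.9   1.08] F [-0.9 -1.   6.4] w 10.9
```

{"api": "servo_tool", "payload": {
  "rows": [
    [[0, 0, -0.01, 0, 0, 0], [0, 0, -0.03, 0, 0, 0], [0, 0, -0.03, 0, 0, 0]]
  ]
}}

```text
time: 3.0
ee_pos: [494.4, 381.0, 212.1]
ee_rot: [[-0.986, -0.165, 0.005], [-0.165, 0.986, 0.006], [-0.006, 0.005, -1.0]]
ft_force: [0.3, -0.1, -0.8]
gripper_width: 10.9
```

```bash
python3 -c "
from h import *
for n in('top','side'):
    im=capture(n);u,v=proj(n,(500,345,40)).astype(int);h=40
    cv2.imwrite('pics/k_%s.png'%n,cv2.resize(im[v-h:v+h,u-h:u+h],(400,400),interpolation=cv2.INTER_CUBIC))
cv2.imwrite('pics/k.png',np.hstack([cv2.imread('pics/k_top.png'),cv2.imread('pics/k_side.png')]))
to((493.7,378.8,280),AZ)"
```

```text
row [0.0, -0.0015, -0.07, 0.1855, 0.2027, 0.178]
now t 3.1 ee [493.7 380.5 210. ] q [-0.85  0.45  0.15  1.74 -0.08  0.96  1.07] F [ 0.1  0.4 -1.7] w 10.6
```

View pics/k.png

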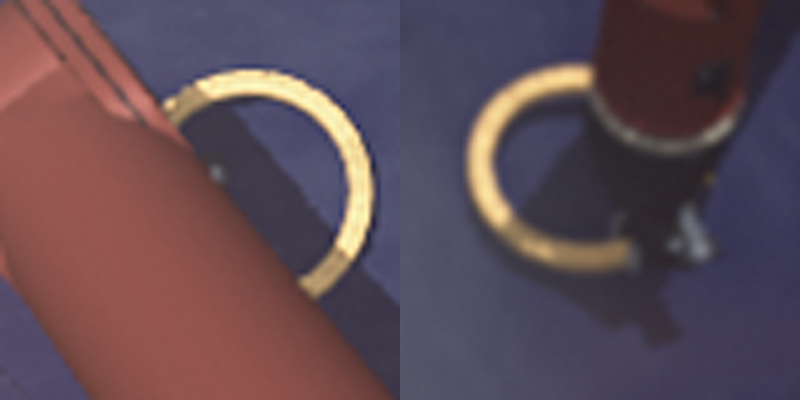

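The hoop is lifted: in both crops its ring moved with the gripper. Next I'm checking that it hangs level, by comparing the ring's far edge in both views with the start pictures.

```bash
cat >> h.py <<'E'
from scipy.optimize import brentq
def edge_s(cam,im,cen,h,d):
    "min of p.d over hoop-coloured pixels near cen, cast on plane z=h (top 1% quantile)"
    m=cv2.inRange(cv2.cvtColor(im,cv2.COLOR_BGR2HSV),(10,60,90),(35,255,255))
    mm=np.zeros_like(m);u,v=proj(cam,cen).astype(int);r=36;mm[v-r:v+r,u-r:u+r]=m[v-r:v+r,u-r:u+r]
    n,l,st,_=cv2.connectedComponentsWithStats(mm);k=1+np.argmax(st[1:,4]);vs,us=np.nonzero(l==k)
    s=np.array([onz(cam,a,b,h)@d for a,b in zip(us,vs)]);return np.sort(s)[:6].mean()
def edge_h(ims,cen,d):
    return brentq(lambda h:edge_s("top",ims[0],cen,h,d)-edge_s("side",ims[1],cen,h,d),-80,250,xtol=.5)
E
python3 - <<'E'
from h import *
a=[cv2.imread("pics/top0.png"),cv2.imread("pics/side0.png")]
b=[capture("top"),capture("side")]
h0=edge_h(a,(504.8,311.2,14),SX);h1=edge_h(b,(504.8,311.2,45),SX)
print(h0,edge_s("top",a[0],(504.8,311.2,14),14,SX),h1,edge_s("top",b[0],(504.8,311.2,45),45,SX))
E
```

```text
Traceback (most recent call last):
  File "h.py", line 30, in edge_h
    return brentq(lambda h:edge_s("top",ims[0],cen,h,d)-edge_s("side",ims[1],cen,h,d),-80,250,xtol=.5)
  File "h.py", line 30, in <lambda>
    return brentq(lambda h:edge_s("top",ims[0],cen,h,d)-edge_s("side",ims[1],cen,h,d),-80,250,xtol=.5)
                           ~~~~~~^^^^^^^^^^^^^^^^^^^^^^
  File "h.py", line 28, in edge_s
    s=np.array([onz(cam,a,b,h)@d for a,b in zip(us,vs)]);return np.sort(s)[:6].mean()
                ~~~^^^^^^^^^^^
  File "h.py", line 7, in onz
    o,d=ray(cam,u,v);return o+d*(z-o[2])/d[2]
        ~~~^^^^^^^^^
  File "h.py", line 4, in ray
    c=calibration(cam);K=np.array(c["intrinsics"]);T=np.array(c["cam_to_world"])
ValueError: time passes only in moves, steps and waits
```

```bash
sed -i 's/^def ray/import functools\ncalibration=functools.lru_cache(calibration)\ndef ray/' h.py
python3 - <<'E'
from h import *
a=[cv2.imread("pics/top0.png"),cv2.imread("pics/side0.png")]
b=[capture("top"),capture("side")]
h0=edge_h(a,(504.8,311.2,14),SX);h1=edge_h(b,(504.8,311.2,45),SX)
print(h0,edge_s("top",a[0],(504.8,311.2,14),14,SX),h1,edge_s("top",b[0],(504.8,311.2,45),45,SX))
to((493.7,378.8,280),AZ)
E
```

```text
19.97567076003446 150.66859009916243 48.152903872861145 155.43628164904348
row [-0.0002, -0.0014, -0.0711, 0.122, 0.1128, 0.1821]
now t 3.3 ee [493.4 380.3 208.9] q [-0.85  0.45  0.15  1.74 -0.08  0.96  1.07] F [-0.3  0.1 -0.1] w 11.1
```

{"api": "servo_tool", "payload": {
  "rows": [
    [[0, 0, -0.06, 0, 0, 0], [0, 0, -0.08, 0, 0, 0], [0, 0, -0.08, 0, 0, 0]]
  ]
}}

```text
time: 3.68
ee_pos: [493.6, 380.4, 290.2]
ee_rot: [[-0.986, -0.165, 0.004], [-0.165, 0.986, 0.004], [-0.004, 0.004, -1.0]]
ft_force: [0.1, 0.3, -1.5]
gripper_width: 10.9
```

```bash
python3 -c "
from h import *
to((487.3,85.5,290),AZ)"
```

```text
row [0.055, -0.2898, -0.0011, 0.2147, 0.2412, 0.1804]
now t 3.67 ee [493.6 380.4 290.2] q [-0.86  0.36  0.17  1.68 -0.07  1.1   1.06] F [ 0.1  0.3 -1.5] w 10.9
```

{"api": "servo_tool", "payload": {
  "rows": [
    [[0.011, -0.058, -0.001, 0.2, 0.2, 0.2], [0.022, -0.116, -0.001, 0.2, 0.2, 0.2], [0.033, -0.174, -0.001, 0.2, 0.2, 0.2], [0.044, -0.232, -0.001, 0.2, 0.2, 0.2], [0.055, -0.28, -0.001, 0.2, 0.2, 0.2]]
  ]
}}

```text
time: 4.3
ee_pos: [484.7, 92.6, 288.1]
ee_rot: [[-0.987, -0.161, -0.002], [-0.161, 0.987, -0.001], [0.002, -0.001, -1.0]]
ft_force: [0.1, 0.6, -1.0]
gripper_width: 10.7
```

```bash
python3 -c "
from h import *
to((487.3,85.5,270),AZ)"
```

```text
row [-0.0014, -0.0074, 0.0181, -0.0295, -0.1045, -0.0864]
now t 4.3 ee [484.7  92.6 288.1] q [-0.57  0.11  0.32  1.99 -0.04  1.04  1.49] F [ 0.1  0.6 -1. ] w 10.7
```

{"api": "servo_tool", "payload": {
  "rows": [
    [[-0.0015, -0.0075, 0.018, 0, 0, 0], [-0.0015, -0.0075, 0.018, 0, 0, 0], [-0.0015, -0.0075, 0.026, 0, 0, 0], [-0.0015, -0.0075, 0.026, 0, 0, 0]]
  ]
}}

```text
time: 4.8
ee_pos: [487.1, 86.5, 261.5]
ee_rot: [[-0.987, -0.163, -0.003], [-0.163, 0.987, -0.001], [0.003, -0.001, -1.0]]
ft_force: [-0.3, -0.0, -0.5]
gripper_width: 10.9
```

```bash
python3 - <<'E'
from h import *
ims=[]
for n in('top','side'):
    im=capture(n);ims.append(im);u,v=proj(n,(505,-30,90)).astype(int);h=45
    cv2.imwrite('pics/p_%s.png'%n,cv2.resize(im[v-h:v+h,u-h:u+h],(400,400),interpolation=cv2.INTER_CUBIC))
cv2.imwrite('pics/p.png',np.hstack([cv2.imread('pics/p_top.png'),cv2.imread('pics/p_side.png')]))
to((487.3,85.5,250.5),AZ)
s=telemetry.get_obs();print((s['ee_pos']-SCREW)@SX,(s['ee_pos']-SCREW)@np.array([-.9867,-.1623,0]))
E
```

```text
row [0.0002, -0.0007, 0.0116, -0.0315, -0.1084, -0.0109]
now t 4.9 ee [487.4  86.2 262.1] q [-0.56  0.15  0.32  2.02 -0.06  0.99  1.52] F [ 0.5 -0.6 -1.1] w 11.3
177.70135926425638 -0.23725727823968779
```

View pics/p.png

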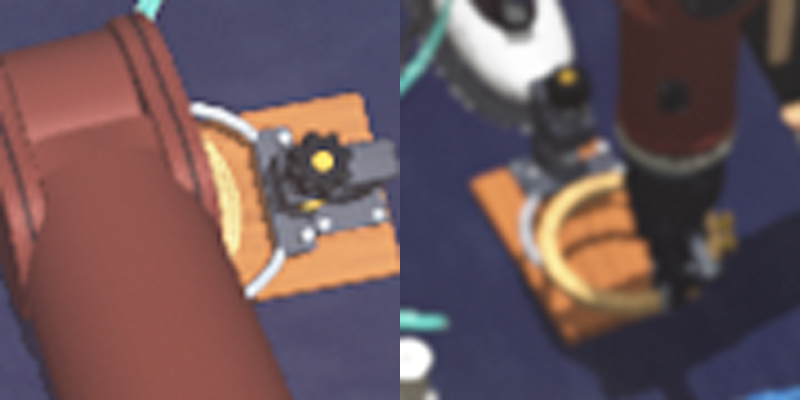

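The hoop is centred over the rods, short of the clamp, with its far edge at (232,200) in the top crop and the crossbar at about (268,190). The screw is out towards the robot at (720,230) in the side crop. I'm lowering it, then sliding it home.

{"api": "servo_tool", "payload": {
  "rows": [
    [[0, 0, 0.006, 0, 0, 0], [0, 0, 0.0105, 0, 0, 0], [0, 0, 0.0105, 0, 0, 0], [0, 0, 0.0105, 0, 0, 0]]
  ]
}}

```text
time: 5.4
ee_pos: [487.4, 86.1, 251.6]
ee_rot: [[-0.987, -0.162, -0.002], [-0.162, 0.987, -0.001], [0.002, -0.001, -1.0]]
ft_force: [-0.7, -0.6, -0.4]
gripper_width: 10.6
```

```bash
python3 - <<'E'
from h import *
to(SCREW+145*SX+[0,0,250.5],AZ)
E
```

```text
row [0.0002, -0.0327, 0.0012, -0.034, -0.1088, -0.0184]
now t 5.4 ee [487.4  86.1 251.6] q [-0.56  0.16  0.32  2.02 -0.06  0.96  1.53] F [-0.7 -0.6 -0.4] w 10.6
```

{"api": "servo_tool", "payload": {
  "rows": [
    [[0, 0, 0.001, 0, 0, 0], [0, 0, 0.002, 0, 0, 0], [0, 0, 0.002, 0, 0, 0]]
  ]
}}

```text
time: 5.78
ee_pos: [487.5, 86.1, 249.7]
ee_rot: [[-0.987, -0.162, -0.002], [-0.162, 0.987, -0.001], [0.002, -0.001, -1.0]]
ft_force: [0.3, 0.0, 0.3]
gripper_width: 10.6
```

{"api": "servo_tool", "payload": {
  "rows": [
    [[0, 0, 0.001, 0, 0, 0], [0, 0, 0.001, 0, 0, 0], [0, 0, 0.001, 0, 0, 0]]
  ]
}}

```text
time: 6.15
ee_pos: [487.5, 86.2, 248.7]
ee_rot: [[-0.987, -0.162, -0.002], [-0.162, 0.987, -0.001], [0.002, -0.001, -1.0]]
ft_force: [-0.9, 1.0, 0.2]
gripper_width: 11.0
```

{"api": "servo_tool", "payload": {
  "rows": [
    [[0, -0.005, -0.0015, 0, 0, 0], [0, -0.012, -0.0015, 0, 0, 0], [0, -0.02, -0.0015, 0, 0, 0], [0, -0.028, -0.0015, 0, 0, 0], [0, -0.033, -0.0015, 0, 0, 0]]
  ]
}}

```text
time: 6.78
ee_pos: [492.9, 52.8, 250.2]
ee_rot: [[-0.987, -0.161, -0.002], [-0.161, 0.987, -0.001], [0.002, -0.001, -1.0]]
ft_force: [-0.1, 0.2, -0.7]
gripper_width: 10.8
```

```bash
python3 - <<'E'
from h import *
to(SCREW+137*SX+[0,0,250],AZ)
E
```

```text
row [0.0002, -0.0069, 0.0002, -0.0376, -0.1021, -0.0596]
now t 6.78 ee [492.9  52.8 250.2] q [-0.51  0.17  0.35  2.03 -0.07  0.96  1.6 ] F [-0.1  0.2 -0.7] w 10.8
```

{"api": "servo_tool", "payload": {
  "rows": [
    [[0, -0.002, 0, 0, 0, 0], [0, -0.004, 0, 0, 0, 0], [0, -0.005, 0, 0, 0, 0], [0, -0.005, 0, 0, 0, 0]]
  ]
}}

```text
time: 7.28
ee_pos: [493.7, 48.0, 250.2]
ee_rot: [[-0.987, -0.161, -0.002], [-0.161, 0.987, -0.001], [0.002, -0.001, -1.0]]
ft_force: [-0.2, -0.7, -0.8]
gripper_width: 10.6
```

{"api": "servo_tool", "payload": {
  "rows": [
    [[0, -0.001, 0, 0, 0, 0], [0, -0.002, 0, 0, 0, 0], [0, -0.002, 0, 0, 0, 0]]
  ]
}}

```text
time: 7.65
ee_pos: [494.0, 45.9, 250.2]
ee_rot: [[-0.987, -0.161, -0.002], [-0.161, 0.987, -0.001], [0.002, -0.001, -1.0]]
ft_force: [1.1, -0.4, -0.6]
gripper_width: 10.5
```

{"api": "servo_tool", "payload": {
  "rows": [
    [[0, -0.001, 0, 0, 0, 0], [0, -0.002, 0, 0, 0, 0], [0, -0.002, 0, 0, 0, 0]]
  ]
}}

```text
time: 8.02
ee_pos: [494.4, 43.8, 250.2]
ee_rot: [[-0.987, -0.161, -0.002], [-0.161, 0.987, -0.001], [0.002, -0.001, -1.0]]
ft_force: [-0.0, 0.6, -1.3]
gripper_width: 10.7
```

{"api": "servo_tool", "payload": {
  "rows": [
    [[0, -0.001, 0, 0, 0, 0], [0, -0.002, 0, 0, 0, 0], [0, -0.002, 0, 0, 0, 0]]
  ]
}}

```text
time: 8.4
ee_pos: [494.7, 42.1, 250.3]
ee_rot: [[-0.987, -0.161, -0.002], [-0.161, 0.987, -0.001], [0.002, -0.0, -1.0]]
ft_force: [0.3, 3.0, 0.4]
gripper_width: 11.0
```

{"api": "servo_tool", "payload": {
  "rows": [
    [[0, -0.001, 0, 0, 0, 0], [0, -0.0015, 0, 0, 0, 0], [0, -0.0015, 0, 0, 0, 0]]
  ]
}}

```text
time: 8.78
ee_pos: [495.0, 41.7, 250.4]
ee_rot: [[-0.987, -0.162, -0.001], [-0.162, 0.987, 0.001], [0.001, 0.001, -1.0]]
ft_force: [0.0, 6.0, -0.9]
gripper_width: 10.8
```

```bash
python3 - <<'E'
from h import *
s=telemetry.get_obs();print(s['ft_force'],s['moment'],s['ee_pos'])
for n in('top','side'):
    im=capture(n);u,v=proj(n,(508,-60,90)).astype(int);h=40
    cv2.imwrite('pics/q_%s.png'%n,cv2.resize(im[v-h:v+h,u-h:u+h],(400,400),interpolation=cv2.INTER_CUBIC))
cv2.imwrite('pics/q.png',np.hstack([cv2.imread('pics/q_top.png'),cv2.imread('pics/q_side.png')]))
E
```

```text
[ 0.04624574  5.9605535  -0.8756555 ] [ 1.44360343  0.08172076 -0.13094111] [494.99582876  41.7106027  250.38279004]
```

View pics/q.png

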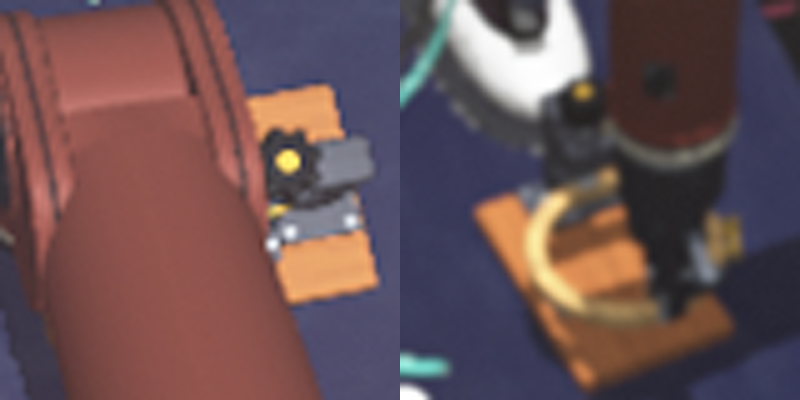

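The hoop is against the stops: force 6 N along stand x, rim under the pad, and the screw on the robot side at (725,235), clear of the clamp. One more light push, then I'll set it down and let go.

{"api": "servo_tool", "payload": {
  "rows": [
    [[0, -0.002, 0, 0, 0, 0], [0, -0.002, 0.0005, 0, 0, 0], [0, -0.002, 0.001, 0, 0, 0], [0, -0.002, 0.001, 0, 0, 0]]
  ]
}}

```text
time: 9.38
ee_pos: [495.2, 41.3, 249.5]
ee_rot: [[-0.987, -0.163, -0.001], [-0.163, 0.987, 0.003], [0.001, 0.003, -1.0]]
ft_force: [-1.8, 7.8, 0.3]
gripper_width: 11.1
```

{"api": "servo_tool", "payload": {
  "rows": [
    [[0, 0.001, 0, 0, 0, 0], [0, 0.001, 0, 0, 0, 0], [0, 0.001, 0, 0, 0, 0]]
  ],
  "fingers": 0.35
}}

```text
time: 9.75
ee_pos: [495.1, 41.9, 249.5]
ee_rot: [[-0.987, -0.163, -0.001], [-0.163, 0.987, 0.002], [0.001, 0.003, -1.0]]
ft_force: [-0.2, 0.4, -0.5]
gripper_width: 30.0
```

{"api": "servo_tool", "payload": {
  "rows": [
    [[0, -0.005, 0, 0, 0, 0], [0, -0.008, 0, 0, 0, 0], [0, -0.0095, 0, 0, 0, 0], [0, -0.0105, 0, 0, 0, 0], [0, -0.0105, 0, 0, 0, 0]]
  ]
}}

```text
time: 10.38
ee_pos: [496.8, 32.8, 249.5]
ee_rot: [[-0.986, -0.164, -0.001], [-0.164, 0.986, 0.004], [0.001, 0.004, -1.0]]
ft_force: [-1.0, 6.6, -0.8]
gripper_width: 30.4
```

{"api": "servo_tool", "payload": {
  "rows": [
    [[0, 0.009, 0, 0, 0, 0], [0, 0.009, 0, 0, 0, 0], [0, 0.009, -0.05, 0, 0, 0], [0, 0.009, -0.1, 0, 0, 0], [0, 0.009, -0.15, 0, 0, 0]]
  ],
  "fingers": 0.4
}}

```text
time: 11.0
ee_pos: [495.3, 40.6, 401.2]
ee_rot: [[-0.986, -0.164, -0.001], [-0.164, 0.986, 0.004], [0.001, 0.004, -1.0]]
ft_force: [0.8, 0.5, -0.3]
gripper_width: 34.2
```

```bash
python3 - <<'E'
from h import *
to(SCREW+[0.6,-3.5,380],AZ)
im=capture('top');h=cv2.cvtColor(im,cv2.COLOR_BGR2HSV)
m=cv2.inRange(h,(18,140,130),(35,255,255));m[:, :405]=0;m[:,440:]=0;m[:205]=0;m[230:]=0
n,l,st,c=cv2.connectedComponentsWithStats(m);print(st[1:,4],c[1:],[onz('top',*p,178) for p in c[1:]])
im=capture('side');h=cv2.cvtColor(im,cv2.COLOR_BGR2HSV)
m=cv2.inRange(h,(18,140,130),(35,255,255));m[:, :300]=0;m[:,335:]=0;m[:115]=0;m[150:]=0
n,l,st,c=cv2.connectedComponentsWithStats(m);print(st[1:,4],c[1:],[onz('side',*p,178) for p in c[1:]])
E
```

```text
row [0.0008, -0.1351, 0.0206, 0.2291, -0.0325, 0.0855]
now t 11.0 ee [495.3  40.6 401.2] q [-0.52  0.01  0.36  1.85 -0.01  1.28  1.57] F [ 0.8  0.5 -0.3] w 34.2
[] [] []
[7] [[314.         132.71428571]] [array([515.06637232, -95.65525277, 178.        ])]
```

{"api": "servo_tool", "payload": {
  "rows": [
    [[0, -0.045, 0, 0, 0, -10], [0, -0.09, 0.005, 0, 0, -20], [0.001, -0.136, 0.015, 0, 0, -30], [0.001, -0.136, 0.02, 0.2, 0, -37], [0.001, -0.136, 0.02, 0.2, 0, -37]]
  ],
  "fingers": 0.75
}}

```text
time: 11.72
ee_pos: [517.8, -94.1, 383.4]
ee_rot: [[-0.691, -0.723, 0.007], [-0.723, 0.691, 0.003], [-0.007, -0.003, -1.0]]
ft_force: [0.2, 0.4, 0.6]
gripper_width: 63.9
```

```bash
python3 - <<'E'
from h import *
to((516.5,-93,327),136)
ims={}
for n,(x,y,z),h in(('top',(505,-60,110),45),('side',(510,-80,140),36)):
    im=capture(n);u,v=proj(n,(x,y,z)).astype(int)
    ims[n]=cv2.resize(im[v-h:v+h,u-h:u+h],(400,400),interpolation=cv2.INTER_CUBIC)
cv2.imwrite('pics/r.png',np.hstack([ims['top'],ims['side']]))
E
```

```text
row [0.0005, 0.0019, 0.0564, -0.171, 0.4091, 0.3031]
now t 11.72 ee [517.8 -94.1 383.4] q [-0.36  0.09  0.49  1.82 -0.05  1.24  2.52] F [0.2 0.4 0.6] w 63.9
```

View pics/r.png

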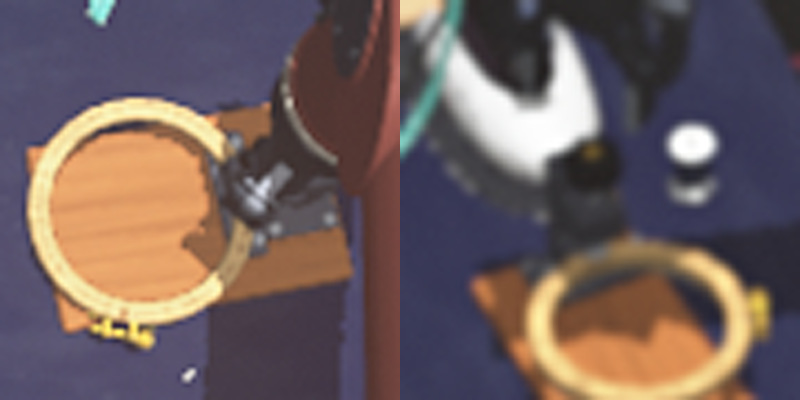

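The hoop is seated: in the top crop the ring's right edge at (240,200) is tucked between the pins, and the brass screw at (120,328) is well clear of the clamp. I'm descending onto the knob.

{"api": "servo_tool", "payload": {
  "rows": [
    [[0.0005, 0.0015, 0.03, -0.2, 0.4, 0], [0.0005, 0.0015, 0.045, -0.2, 0.4, 0], [0.0005, 0.0015, 0.055, -0.2, 0.4, 0], [0.0005, 0.0015, 0.0555, -0.2, 0.4, 0], [0.0005, 0.0015, 0.0555, -0.2, 0.4, 0]]
  ]
}}

```text
time: 12.45
ee_pos: [517.4, -92.4, 329.2]
ee_rot: [[-0.691, -0.723, 0.002], [-0.723, 0.691, 0.001], [-0.002, -0.001, -1.0]]
ft_force: [0.4, 0.0, 0.8]
gripper_width: 64.0
```

{"api": "servo_tool", "payload": {
  "rows": [
    [[0, 0, 0, 0, 0, 0], [0, 0, 0, 0, 0, 0], [0, 0, 0, 0, 0, 0]]
  ],
  "fingers": 0.35
}}

```text
time: 12.82
ee_pos: [517.6, -92.4, 330.2]
ee_rot: [[-0.691, -0.723, 0.003], [-0.723, 0.691, 0.001], [-0.003, -0.001, -1.0]]
ft_force: [-2.7, 2.6, 6.6]
gripper_width: 38.4
```

```bash
python3 - <<'E'
from h import *
to((516.5,-93,327),136);print(telemetry.get_obs()['moment'])
E
```

```text
row [0.0012, 0.0004, 0.0032, -0.0665, 0.1675, 0.2647]
now t 12.82 ee [517.6 -92.4 330.2] q [-0.35  0.14  0.48  1.88 -0.07  1.14  2.54] F [-2.7  2.6  6.6] w 38.4
[ 0.1732536   0.52696001 -0.05938243]
```

{"api": "servo_tool", "payload": {
  "rows": [
    [[0, 0.001, -0.0015, 0, 0, 0], [0, 0.001, -0.0015, 0, 0, 0], [0, 0.001, -0.0015, 0, 0, 0]]
  ],
  "fingers": 0.3
}}

```text
time: 13.2
ee_pos: [517.0, -92.0, 331.0]
ee_rot: [[-0.692, -0.722, 0.003], [-0.722, 0.692, 0.0], [-0.002, -0.002, -1.0]]
ft_force: [5.5, -1.4, -10.8]
gripper_width: 38.2
```

{"api": "servo_tool", "payload": {
  "rows": [
    [[0, -0.0003, 0.0016, 0, 0, 0], [0, -0.0003, 0.0016, 0, 0, 0], [0, -0.0003, 0.0016, 0, 0, 0]]
  ]
}}

```text
time: 13.58
ee_pos: [517.3, -92.2, 330.3]
ee_rot: [[-0.692, -0.722, 0.004], [-0.722, 0.692, 0.001], [-0.003, -0.002, -1.0]]
ft_force: [-2.0, 0.8, 5.8]
gripper_width: 38.1
```

```bash
python3 - <<'E'
from h import *
to((517,-92,331),136);print(telemetry.get_obs()['moment'])
E
```

```text
row [0.0001, 0.0004, -0.0007, -0.1422, 0.1865, 0.2466]
now t 13.57 ee [517.3 -92.2 330.3] q [-0.35  0.13  0.48  1.89 -0.07  1.13  2.54] F [-2.   0.8  5.8] w 38.1
[ 0.07144014  0.35227719 -0.00193325]
```

{"api": "servo_tool", "payload": {
  "rows": [
    [[0, 0, 0.0008, 0, 0, 10], [0, 0, 0.0008, 0, 0, 20], [0, 0, 0.0008, 0, 0, 20]]
  ]
}}

```text
time: 13.95
ee_pos: [517.4, -92.4, 329.6]
ee_rot: [[-0.897, -0.443, 0.004], [-0.443, 0.897, 0.0], [-0.004, -0.002, -1.0]]
ft_force: [0.8, -2.1, -0.6]
gripper_width: 38.2
```

```bash
cat > st.py <<'E'
from h import *
s=telemetry.get_obs();R=np.array(s['ee_rot'])
print('az',round(np.degrees(np.arctan2(R[1,1],R[0,1])),1),'q7',round(s['joints'][6],2),'z',round(s['ee_pos'][2],2),'xy',np.round(s['ee_pos'][:2],1),'F',np.round(s['ft_force'],1),'Ftool',np.round(R.T@s['ft_force'],1),'M',np.round(s['moment'],2),'t',round(s['time'],1))
E
python3 st.py
```

```text
az 116.3 q7 2.19 z 329.64 xy [517.4 -92.4] F [ 0.8 -2.1 -0.6] Ftool [ 0.2 -2.2  0.6] M [-0.46 -0.18 -0.15] t 13.9
```

{"api": "servo_tool", "payload": {
  "rows": [
    [[0, 0, 0.0004, 0, 0, 10], [0, 0, 0.0008, 0, 0, 20], [0, 0, 0.0012, 0, 0, 30], [0, 0, 0.0012, 0, 0, 30]]
  ]
}}

```text
time: 14.45
ee_pos: [517.4, -92.9, 328.5]
ee_rot: [[-0.998, 0.061, 0.005], [0.061, 0.998, -0.0], [-0.005, -0.0, -1.0]]
ft_force: [0.8, -4.4, -2.6]
gripper_width: 38.0
```

```bash
python3 st.py
```

```text
az 86.5 q7 1.68 z 328.54 xy [517.4 -92.9] F [ 0.8 -4.4 -2.6] Ftool [-1.  -4.3  2.7] M [-1.08 -0.2  -0.07] t 14.4
```

{"api": "servo_tool", "payload": {
  "rows": [
    [[0, -0.0003, 0.0007, 0, 0, 10], [0, -0.0005, 0.0011, 0, 0, 20], [0, -0.0005, 0.0015, 0, 0, 30], [0, -0.0005, 0.0015, 0, 0, 30]]
  ]
}}

```text
time: 14.95
ee_pos: [517.3, -93.6, 327.3]
ee_rot: [[-0.838, 0.546, 0.004], [0.546, 0.838, -0.001], [-0.004, 0.002, -1.0]]
ft_force: [-1.7, -3.0, 3.0]
gripper_width: 38.6
```

```bash
python3 st.py
```

```text
az 56.9 q7 1.17 z 327.28 xy [517.3 -93.6] F [-1.7 -3.   3. ] Ftool [-0.2 -3.4 -3. ] M [-0.94  0.48 -0.11] t 14.9
```

{"api": "servo_tool", "payload": {
  "rows": [
    [[0, -0.0003, 0.0003, 0, 0, 10], [0, -0.0004, 0.0006, 0, 0, 20], [0, -0.0004, 0.0006, 0, 0, 20]]
  ]
}}

```text
time: 15.32
ee_pos: [517.0, -93.9, 326.6]
ee_rot: [[-0.606, 0.795, 0.004], [0.795, 0.606, -0.001], [-0.003, 0.003, -1.0]]
ft_force: [-0.0, -2.7, 0.7]
gripper_width: 37.7
```

```bash
python3 st.py
```

```text
az 37.3 q7 0.84 z 326.61 xy [517.  -93.9] F [-0.  -2.7  0.7] Ftool [-2.2 -1.7 -0.7] M [-0.75  0.39 -0.12] t 15.3
```

Still sinking at the thread's rate, so the pad isn't bearing yet.

{"api": "servo_tool", "payload": {
  "rows": [
    [[0, 0, 0.0003, 0, 0, 10], [0, 0, 0.0006, 0, 0, 20], [0, 0, 0.0006, 0, 0, 20]]
  ]
}}

```text
time: 15.7
ee_pos: [516.8, -94.0, 325.8]
ee_rot: [[-0.305, 0.952, 0.003], [0.952, 0.305, -0.001], [-0.002, 0.003, -1.0]]
ft_force: [-1.8, -2.2, 0.9]
gripper_width: 37.8
```

```bash
python3 st.py
```

```text
az 17.8 q7 0.5 z 325.85 xy [516.8 -94. ] F [-1.8 -2.2  0.9] Ftool [-1.5 -2.4 -1. ] M [-0.76  0.75 -0.07] t 15.7
```

{"api": "servo_tool", "payload": {
  "rows": [
    [[0, 0, 0.0003, 0, 0, 10], [0, 0, 0.0006, 0, 0, 20], [0, 0, 0.0006, 0, 0, 20]]
  ]
}}

```text
time: 16.08
ee_pos: [516.5, -94.2, 325.6]
ee_rot: [[0.031, 1.0, 0.002], [1.0, -0.031, -0.0], [-0.0, 0.002, -1.0]]
ft_force: [-5.3, -2.9, 7.6]
gripper_width: 38.1
```

```bash
python3 st.py
```

```text
az -1.8 q7 0.17 z 325.62 xy [516.5 -94.2] F [-5.3 -2.9  7.6] Ftool [-3.1 -5.2 -7.6] M [-0.48  1.37 -0.06] t 16.1
```

The pad is bearing: sinking stopped at about az 12° and Fz rose. I'll take the lean off and continue in small turns.

{"api": "servo_tool", "payload": {
  "rows": [
    [[0, -0.0005, -0.0005, 0, 0, 0], [0, -0.0005, -0.0005, 0, 0, 8], [0, -0.0005, -0.0005, 0, 0, 15], [0, -0.0005, -0.0005, 0, 0, 15]]
  ]
}}

```text
time: 16.58
ee_pos: [515.9, -94.0, 325.8]
ee_rot: [[0.283, 0.959, 0.002], [0.959, -0.283, -0.0], [0.0, 0.002, -1.0]]
ft_force: [1.6, -3.7, -5.2]
gripper_width: 38.0
```

```bash
python3 st.py; python3 -c "
from h import *
cv2.imwrite('pics/s1.png',capture('side'));cv2.imwrite('pics/t1.png',capture('top'))"
```

```text
az -16.5 q7 -0.08 z 325.79 xy [515.9 -94. ] F [ 1.6 -3.7 -5.2] Ftool [-3.1  2.6  5.2] M [-0.51 -0.05 -0.09] t 16.6
```

{"api": "servo_tool", "payload": {
  "rows": [
    [[0, 0, 0.0001, 0, 0, 6], [0, 0, 0.0001, 0, 0, 12], [0, 0, 0.0001, 0, 0, 12]]
  ]
}}

```text
time: 17.05
ee_pos: [515.8, -94.0, 325.7]
ee_rot: [[0.473, 0.881, 0.002], [0.881, -0.473, -0.0], [0.001, 0.002, -1.0]]
ft_force: [-0.8, -2.8, -0.6]
gripper_width: 37.8
```

```bash
python3 st.py; python3 - <<'E'
from h import *
ims=[]
for n,(x,y,z),h in(('top',(505,-95,125),30),('side',(505,-92,130),24)):
    im=capture(n);u,v=proj(n,(x,y,z)).astype(int)
    ims.append(cv2.resize(im[v-h:v+h,u-h:u+h],(400,400),interpolation=cv2.INTER_CUBIC))
cv2.imwrite('pics/v.png',np.hstack(ims))
E
```

```text
az -28.2 q7 -0.28 z 325.73 xy [515.8 -94. ] F [-0.8 -2.8 -0.6] Ftool [-2.9  0.6  0.6] M [-0.44  0.46 -0.  ] t 17.1
```

View pics/v.png

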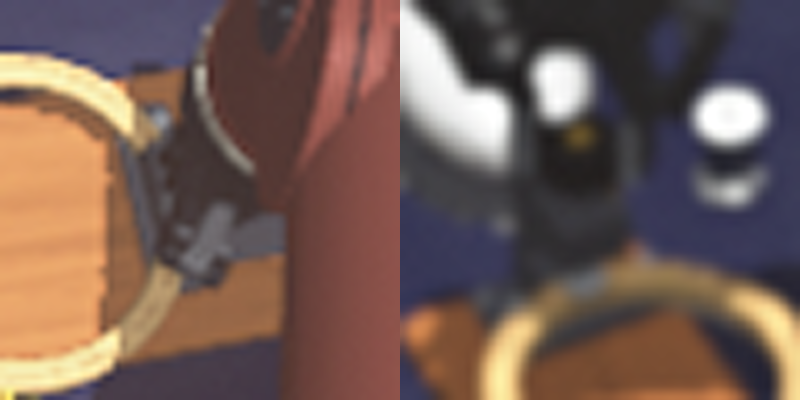

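View 9: the knob is gripped in the side crop at (580,150). No brass flap stands out to the right of the housing yet, where a popped tab would show at about (650,190). I'll watch that spot by colour.

{"api": "servo_tool", "payload": {
  "rows": [
    [[0, 0, 0, 0, 0, 4], [0, 0, 0, 0, 0, 8], [0, 0, 0, 0, 0, 8]]
  ]
}}

```text
time: 17.52
ee_pos: [515.8, -93.9, 325.7]
ee_rot: [[0.588, 0.809, 0.001], [0.809, -0.588, 0.0], [0.001, 0.001, -1.0]]
ft_force: [-2.5, -1.2, -1.7]
gripper_width: 38.0
```

```bash
cat > tab.py <<'E'
from h import *
SY=np.array([-.9867,-.1623,0]);A=np.array([516.3,-93.,0])
q=[proj('side',A+SY*(18+a)+[0,0,z]) for a,z in((2,131),(9,128),(16,125))]
im=capture('side');print('px',np.round(q).astype(int).tolist())
u,v=q[1].astype(int)
w=im[v-5:v+6,u-5:u+6].astype(int);br=(w[...,2]-w[...,0]>25)
print('brass px',br.sum());print(w[...,2]-w[...,0])
E
python3 st.py; python3 tab.py; python3 - <<'E'
from h import *
im=cv2.imread('pics/s1.png');import numpy as np
u,v=proj('side',np.array([516.3,-93.,0])+np.array([-.9867,-.1623,0])*27+[0,0,128]).astype(int);w=im[v-5:v+6,u-5:u+6].astype(int);print("ref",((w[...,2]-w[...,0])>25).sum())
E
```

```text
az -36.0 q7 -0.42 z 325.71 xy [515.8 -93.9] F [-2.5 -1.2 -1.7] Ftool [-2.5 -1.3  1.7] M [-0.29  0.51 -0.04] t 17.5
px [[319, 141], [321, 141], [322, 141]]
brass px 0
[[ 10   5   3  -1  -4  -4  -1  -1 -13 -23 -28]
 [  3   4   3   0  -4  -3  -1  -5 -15 -25 -29]
 [  4   4   4   1  -3  -4  -4 -10 -21 -27 -30]
 [  3   4   5   1  -3  -6 -11 -17 -25 -29 -29]
 [  4   4   5   2  -6 -12 -19 -25 -29 -29 -30]
 [  2   1   2   0  -8 -18 -26 -29 -29 -30 -29]
 [ -1  -2  -1  -2  -9 -19 -26 -29 -30 -30 -30]
 [ -4  -3  -2  -3  -7 -16 -26 -30 -30 -30 -30]
 [ -4  -3  -2  -2  -4 -14 -24 -29 -29 -30 -30]
 [ -2  -2  -1   0  -3 -10 -20 -28 -31 -30 -30]
 [  0  -1  -1   0   4   5  -5 -20 -30 -31 -31]]
ref 0
```

{"api": "servo_tool", "payload": {
  "rows": [
    [[0, 0, 0.0001, 0, 0, 3], [0, 0, 0.0001, 0, 0, 6], [0, 0, 0.0001, 0, 0, 6]]
  ]
}}

```text
time: 17.95
ee_pos: [515.7, -93.9, 325.7]
ee_rot: [[0.667, 0.745, 0.001], [0.745, -0.667, 0.0], [0.001, 0.001, -1.0]]
ft_force: [-2.9, -1.0, 1.2]
gripper_width: 38.1
```

```bash
python3 st.py; python3 tab.py
```

```text
az -41.9 q7 -0.51 z 325.69 xy [515.7 -93.9] F [-2.9 -1.   1.2] Ftool [-2.7 -1.5 -1.2] M [-0.2   0.64 -0.08] t 17.9
px [[319, 141], [321, 141], [322, 141]]
brass px 6
[[  9   6   1  -2  -5  -2   0  -3 -13 -23 -28]
 [  3   3   1  -2  -5  -3  -1  -5 -16 -25 -29]
 [  4   4   2  -2  -5  -3   3  -4 -20 -28 -30]
 [  5   4   2  -3  -5   5  18   8 -16 -28 -29]
 [  3   3   2  -1   3  21  42  31  -2 -24 -31]
 [  1   1   0   0  10  33  52  40   8 -20 -29]
 [ -2  -1  -2   0   9  20  28  19  -2 -21 -29]
 [ -4  -3  -3  -2   0  -3  -8 -15 -22 -29 -29]
 [ -4  -2  -3  -3  -4 -14 -23 -29 -30 -29 -29]
 [ -3  -1  -1  -2  -3 -11 -22 -29 -31 -31 -30]
 [  0   0  -1   1   3   7  -5 -21 -29 -31 -30]]
```

The tab popped at az -42°, close to the predicted -40°. I'm stopping here, opening the fingers and lifting away.

{"api": "servo_tool", "payload": {
  "rows": [
    [[0, 0, 0, 0, 0, 0], [0, 0, 0, 0, 0, 0], [0, 0, 0, 0, 0, 0], [0, 0, 0, 0, 0, 0]]
  ],
  "fingers": 0.75
}}

```text
time: 18.5
ee_pos: [515.8, -93.9, 325.8]
ee_rot: [[0.667, 0.745, 0.002], [0.745, -0.667, 0.0], [0.001, 0.001, -1.0]]
ft_force: [-0.4, -0.7, 0.2]
gripper_width: 64.1
```

{"api": "servo_tool", "payload": {
  "rows": [
    [[0, 0, -0.03, 0, 0, 0], [0, 0, -0.08, 0, 0, 0], [0, 0, -0.13, 0, 0, 0], [0, 0, -0.13, 0, 0, 0]]
  ]
}}

```text
time: 19.0
ee_pos: [516.3, -94.5, 459.4]
ee_rot: [[0.667, 0.745, 0.008], [0.745, -0.667, 0.001], [0.006, 0.005, -1.0]]
ft_force: [0.0, -0.3, -0.7]
gripper_width: 64.1
```

```bash
python3 st.py; python3 -c "
from h import *
to((330,330,455),60)"
```

```text
az -41.8 q7 -0.6 z 459.41 xy [516.3 -94.5] F [ 0.  -0.3 -0.7] Ftool [-0.2  0.2  0.7] M [ 0.02  0.06 -0.06] t 19.0
row [0.192, -0.4219, 0.0034, 0.0031, -0.5054, 78.1716]
now t 19.0 ee [516.3 -94.5 459.4] q [-0.66  0.03  0.78  1.72 -0.03  1.39 -0.6 ] F [ 0.  -0.3 -0.7] w 64.1
```

{"api": "servo_tool", "payload": {
  "rows": [
    [[0.035, -0.05, 0, 0, 0, 0], [0.07, -0.1, 0, 0, 0, 0], [0.105, -0.15, 0, 0, 0, 0], [0.14, -0.2, 0, 0, 0, 0], [0.146, -0.21, 0, 0, 0, 0]]
  ]
}}

```text
time: 19.62
ee_pos: [455.6, 158.7, 458.0]
ee_rot: [[0.662, 0.75, 0.006], [0.75, -0.662, 0.001], [0.005, 0.004, -1.0]]
ft_force: [1.2, -0.7, -0.8]
gripper_width: 63.5
```

```bash
python3 st.py; python3 - <<'E'
from h import *
ims=[]
for n,(x,y,z),h in(('top',(505,-60,100),42),('side',(505,-70,110),32)):
    im=capture(n);cv2.imwrite(f'pics/end_{n}.png',im);u,v=proj(n,(x,y,z)).astype(int)
    ims.append(cv2.resize(im[v-h:v+h,u-h:u+h],(400,400),interpolation=cv2.INTER_CUBIC))
cv2.imwrite('pics/w.png',np.hstack(ims))
E
```

```text
az -41.4 q7 -1.18 z 457.98 xy [455.6 158.7] F [ 1.2 -0.7 -0.8] Ftool [0.2 1.4 0.8] M [-0.02 -0.03  0.  ] t 19.6
```

View pics/w.png

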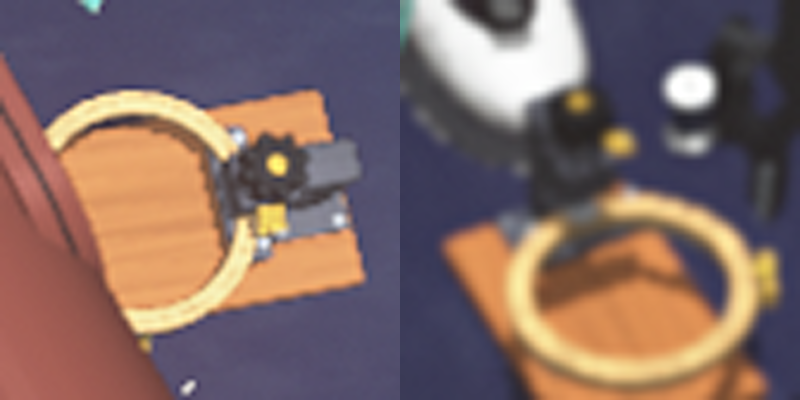

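The last picture shows the tab out, at (272,217) in the top crop and (618,142) in the side crop. The rim is flush at both pins under the pad, the screw is clear of the clamp at (765,275), and the arm is touching nothing.

```bash
python3 -c "
from h import *
print(hand_in())"
```

```text
the job is handed in; nothing more can be done
None
```

The hoop is mounted in the stand, clamped and let go of, and I handed the job in at about 20 s on the robot's clock.

**Hoop:** I gripped it on the rim's far side, laid it on the rest and slid it against the pins. It met them at 6–8 N. After letting go, I nudged it home once more with about 6.6 N. The last picture shows the rim against both pins under the pad. The brass screw points towards the robot, well clear of the clamp.

**Clamp:** I turned the knob clockwise, following it down as it sank. The pad began to bear after about 2.1 rad, and the tab popped out about 0.9 rad later, as expected. I stopped within that 6° step and released the knob.

**Forces:** The vertical force on the knob stayed within about 8 N while turning. It reached about 11 N, lifting, for a moment while I settled the grip before any turning. The highest force anywhere in the job, in the readings at the end of each move, was about 13 N.

**Checks that disagreed or were not made:**
- **Stand position:** my first camera fix was about 4 mm off along the stand's x. The contact with the pins corrected it.
- **Finger opening:** it read about 11 mm on the 13 mm rim, but the hoop lifted level and stayed put in the grip.
- **Other objects:** I did not re-measure the things that were to stay put. No move went near them, except the hoop passing high over the seam ripper.

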